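# Unlock the griddle rail and clear its utensil rests for washing

### The job

Put the loose twist handle onto the oblong stud of the griddle rail's gate, turning and pressing until it drops all the way on, and turn it to swing the gate fully open. Slide every utensil rest along the rail and off its open end, and stand them all upright in the steel wash pan. Then use the handle to turn the gate fully back across the rail's end, take the handle off and stand it wholly on the cork trivet; leave the glass bowl and the tortilla warmer where they are.

Things in the scene. Friction and masses are not known exactly. Their poses are not given: they have to be found in the camera images.
- handle_mid (a point): The loose twist handle, standing upright: black round hub 63 mm across, 24 mm tall, with a steel bar on top, 80 long, 16 thick, 42 mm tall, to hold by (66 mm in all). The hub's underside has an oblong pocket 36 x 16 mm, 18 mm deep, long side along the bar, that fits over the gate's stud either way round. Point: on the axis, mid-bar, 45 mm above the underside; x along the bar, z up. 0.16 kg.
- stud (a point): Oblong steel stud 32 x 12 mm, 16 mm tall, on the gate's turntable (64 mm across, beside the rail's open end, 72 mm from its centre line). Point: on the turning axis at the stud's foot, 50 mm above the counter. x along the stud's long side and the gate's arm, z up. Fully on, the handle's point is 45 mm above this one; stud and gate then turn with it, with some 0.15 rad of play each way.
- gate (a joint): Gate angle (rad): 0 = closed, at a stop, the steel arm (88 mm from axis to tip, 16 mm wide, top 50 mm above the counter) across the rail's open end; grows as it is turned clockwise seen from above, to a stop at 1.57 = fully open, the arm parallel to the rail, pointing away. Friction (0.2 N m) holds it where it is left.
- rail_open_end (a point): Middle of the open end of the aluminium T-track on the griddle's front, at the slot's floor, 34 mm above the counter. Rail 320 long, 54 wide, top 54 mm above the counter; slot 42 wide and 12 mm high inside, 16 mm between the lips. y along the rail to the closed end, x across it to the griddle (top 56 mm above the counter). Past this end is only the counter.
- rail_closed_end (a point): Middle of the closed end of the same slot, 320 mm from the open end, same height and axes.
- rest_1_mid (a point): Grey utensil rest, captive in the rail, 87 mm tall, 0.13 kg; may be absent. Foot 37 x 46 x 8 mm (46 along the rail) under the rail's lips, neck 11 mm thick, collar 40 x 50 x 8 mm, and on it a fin to hold by, 14 mm thick, 50 mm long, 38 mm tall, with two 18 mm horns on its ends. Point: middle of the fin, 51 mm above the foot's underside, 19 mm above the collar. x across the fin, y along fin and rail, z up.
- rest_2_mid (a point): Another utensil rest, same shape, point and axes as rest_1; may be absent. All slide easily in the rail but cannot be lifted out of it except past its open end; free, they stand on the foot.
- rest_3_mid (a point): Another utensil rest, same shape, point and axes as rest_1; may be absent. All slide easily in the rail but cannot be lifted out of it except past its open end; free, they stand on the foot.
- wash_pan: Open stainless steel pan, fixed, 300 (x) x 180 (y) mm outside, walls 4 mm thick and 35 mm tall, floor 4 to 5 mm thick; the origin is the centre of its underside on the counter.
- trivet_top (a point): Middle of the top face of a square cork trivet, 140 x 140 mm (along x and y), 6 mm thick, fixed flat on the counter.
- salsa_bowl: Empty glass bowl, 110 mm across, 50 mm tall; origin at the centre of its underside. To be left alone.
- tortilla_warmer: Closed blue round tortilla warmer, 196 mm across, 75 mm tall; origin at the centre of its underside. To be left alone.
Not all that is in view belongs to the job. Of the things shaped like the part that bears handle_mid, the black one is meant.

How it is judged (in metres and radians):
On the way, in this order (a step that is already met when the one before it is completed fails the run):
1. the handle has dropped fully onto the stud (horizontal distance between handle_mid and stud below 0.009 m and z of handle_mid in the frame of stud below 0.051 m), for 0.2 s.
2. the gate is turned fully open with the handle on the stud (all of step 1 and value of joint gate above 1.35 rad), for 0.2 s.
3. every rest present stands in the wash pan (x of rest_1_mid in the frame of wash_pan between -0.127 and 0.127 m and y of rest_1_mid in the frame of wash_pan between -0.068 and 0.068 m and z of each of rest_1_mid, rest_2_mid, rest_3_mid in the frame of wash_pan below 0.065 m and angle between each of rest_1_mid, rest_2_mid, rest_3_mid's own z axis and vertical below 0.2 rad and x of rest_2_mid in the frame of wash_pan between -0.127 and 0.127 m and y of rest_2_mid in the frame of wash_pan between -0.068 and 0.068 m and x of rest_3_mid in the frame of wash_pan between -0.127 and 0.127 m and y of rest_3_mid in the frame of wash_pan between -0.068 and 0.068 m), for 0.2 s.
4. the gate is turned back closed with the handle on the stud (all of step 1 and value of joint gate below 0.2 rad), for 0.2 s.
At the end, for the whole second after the job is handed in: Every rest present stands upright (within 0.2 rad) on the wash pan's floor, the gate is closed again (within 0.2 rad of its stop), and the twist handle stands upright on the trivet, its centre within 42 mm of the trivet's middle along each side (all of step 3 and value of joint gate below 0.2 rad and x of handle_mid in the frame of trivet_top between -0.042 and 0.042 m and y of handle_mid in the frame of trivet_top between -0.042 and 0.042 m and z of handle_mid in the frame of trivet_top between 0.039 and 0.051 m and angle between handle_mid's own z axis and vertical below 0.12 rad); the robot touches nothing.
It fails at once if the glass bowl is moved by more than 30 mm (distance of salsa_bowl from where it was at the start of the episode above 0.03 m).
It fails at once if the tortilla warmer is moved by more than 30 mm (distance of tortilla_warmer from where it was at the start of the episode above 0.03 m).
Of rest_1, rest_2, rest_3 only 2 to 3 are there at a start; the rules pass over those that are not, and their reading is None.
At some moment in a run one of twist_handle, rest_1, rest_2, rest_3 may be knocked a few centimetres aside while the robot is not near it.
It also fails if it takes over 208 s, if anything falls off the work surface, if the arm or the gripper's body presses on something with over 40 N, if the wrist force passes 120 N, or if a joint passes its speed limit or range.

### The arm

A 6-joint arm with a two-finger parallel gripper is mounted at the origin on the work surface. World frame = base frame: x ahead of the robot, y to its left, z up, the work surface at z = 0. Lengths are in mm, angles in rad, forces in N, time in s.
With the tool pointing down it reaches from about 275 to 1000 mm from the base axis. Payload 8.4 kg.
Tool frame: the origin (TCP) lies midway between the tips of the shut fingers; the grasp point (between the pads) lies 19 mm behind it; z points along the fingers, y is the direction in which the jaws open and shut (so a half turn about z gives the same grasp; the last joint's range is limited). The gripper opens to 85 mm and grips with 20 to 120 N. Pads are 22 mm wide; open, the fingers measure 114 mm over their backs; the gripper's body (76 mm by 85 mm) begins 54 mm behind the grasp point. The pads swing forward as they close: fully open they stand 13 mm farther back than shut.
Start: joints at [1.158, 0.353, 1.633, -0, 1.155, -0.002], TCP at [249.588, 573.004, 231.281] pointing down, gripper open.
Joint ranges: [-2.63, 2.63], [-0.92, 2.1], [0.06, 2.66], [-1.3, 4.44], [0, 2.69], [-3.02, 3.02]. Speed limits (rad/s): [2.22, 2.22, 2.79, 3.14, 3.14, 3.14].

### API

Orientations are given as [roll, pitch, yaw] about the fixed x, y, z axes, in that order (R = Rz(yaw) Ry(pitch) Rx(roll)).
In Python, from rig import * gives the robot as it stands.
- The arm moves only by the tool play_rows, never from a script. Its argument "moves" is a list of rows, each a list of 3 entries, a list of its own where there are three numbers: the shift along the tool's x, y, z in m, then the turn, a rotation vector about the tool's x, y, z in rad, then the opening in per cent of the stroke, from 0 (shut) to 100 (fully open). In form: [[[x, y, z], [rx, ry, rz], fingers], ...]. A call has 1 to 20 rows; each row shifts and turns the commanded pose from where the row before left it, along the tool's axes as they then stand; what a row does not reach is not made up. A row lasts 1/10 s, in which the tool goes at most 50 mm and 8.59 degrees, less where a joint would pass 70% of its speed; a pose out of reach is approached as far as the arm can. A call is refused whole if a number of a shift passes 0.05 or a number of a turn 0.15, either way. A call with a gripper value outside its range is refused whole. The fingers move at their own pace and stop on an object; "squeeze" is the grip in N (left out, the last holds). Time passes only in rows, so rows that do not move let the fingers close. It gives the time, the measured TCP pose, the force and the opening at its end, in the units of the state.
- sense(): the state, without advancing time (a new reading comes with each control period).
- grab_frame(name): name is "side" or "top" or "wrist"; returns a dict with "pixels" (480x640x3 uint8, red, green, blue), "intrinsics" (3x3 intrinsics, pixels), "distortion" ([k1, k2, p1, p2, k3] as OpenCV has them; the pictures are not rectified), "R" (3x3) and "t" (3): a world point X has camera coordinates R X + t. Camera axes: x right, y down, z forward; pixel columns grow to the right and rows downward; lengths in mm; the calibration is good to about 2 mm. A picture is of the moment at which its call begins. There is no depth.
- sign_off(): hands the job in, once; it reports no verdict.
The state is a dict: "clock": time; "qpos": joint angles; "qvel": joint speeds; "joint_efforts": joint torques, N m; "eef_pos": TCP position; "tcp_rot": TCP orientation; "contact_force": force on the tool from outside, world axes, zero at the start; "wrist_torque": the same for the moment, N m; "opening": opening from 0.0 (shut) to 1.0 (fully open).
Only numpy, scipy, OpenCV 4.12 (cv2) and the standard library are available. Lean on these libraries where they do the work, as an engineer would, in place of code of your own. Each camera call takes 0.05 s, during which the arm holds its last target. There are 200 camera calls.

## Working session

There is one attempt and no reset: what is moved stays moved. The work goes in short steps, Python scripts to look and compute and a tool call to move; the robot and the scene stay as the last step left them, time stands still between calls to the robot, and variables do not carry over. Pictures are saved under pics/ and viewed, about 12 in all and at most 16, crops included, and the job is handed in when it is done.

Besides the shell and the picture viewer there is one more tool, called as name([rows], argument=value, ...), one row to a line, values as JSON. play_rows: Moves the arm, as the interface text tells. Its arguments: {"type":"object","properties":{"moves":{"type":"array"},"squeeze":{"type":"number"}},"required":["moves"]}

```bash
ls; mkdir -p pics; python3 - <<'E'
from rig import *
import cv2
print(sense())
for n in ("top","side"):
    f=grab_frame(n); cv2.imwrite(f"pics/{n}0.png",f["pixels"][...,::-1])
    print(n,f["intrinsics"],f["distortion"],f["R"],f["t"])
E
```

```text
pics
{'clock': 0.0, 'qpos': array([ 1.15758230e+00,  3.53652265e-01,  1.63418016e+00,  1.57239540e-05,
        1.15518762e+00, -2.39391312e-03]), 'qvel': array([-0.00146041, -0.00061651,  0.0008215 , -0.00080269,  0.00143671,
        0.00053887]), 'joint_efforts': array([ 1.07077224e-04, -6.05255270e+01, -3.42059970e+01,  1.32535996e-05,
        9.50824236e-03, -6.86572079e-06]), 'eef_pos': array([249.39218942, 572.54189992, 230.53941636]), 'tcp_rot': array([-3.14016530e+00, -1.77933274e-05,  2.73076617e+00]), 'contact_force': array([-0.43631064, -0.20147085, -0.45409711]), 'wrist_torque': array([ 0.07337518, -0.04956364, -0.01171444]), 'opening': 1.0011302414651073}
top [[619.47093841   0.         326.61671326]
 [  0.         619.47093841 242.30550623]
 [  0.           0.           1.        ]] [-0.16188401  0.          0.          0.          0.        ] [[ 0.01117857 -0.99985758 -0.01264331]
 [-0.99225564 -0.00952753 -0.12384658]
 [ 0.12370848  0.01392983 -0.99222083]] [ 133.12698768  537.86488348 1519.96519756]
side [[443.02172103   0.         328.14453413]
 [  0.         443.02172103 235.2031568 ]
 [  0.           0.           1.        ]] [0.00379902 0.         0.         0.         0.        ] [[ 0.84870401 -0.52886473 -0.00189857]
 [-0.38252387 -0.61137432 -0.69274593]
 [ 0.36520815  0.5886625  -0.72117922]] [-389.718343    345.90781223  888.29842599]
```

View pics/top0.png

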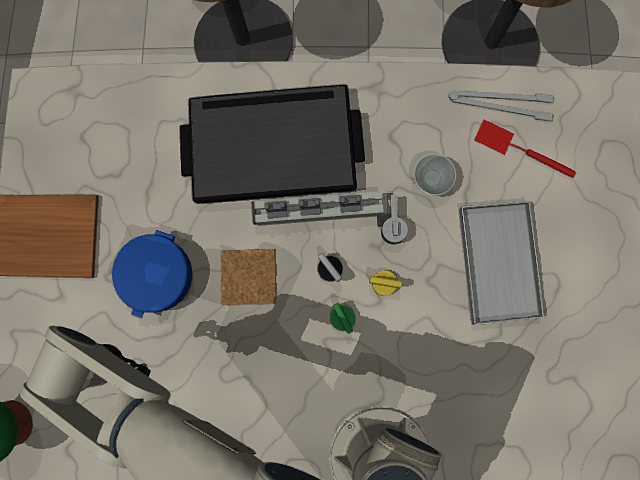

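View pics/side0.png

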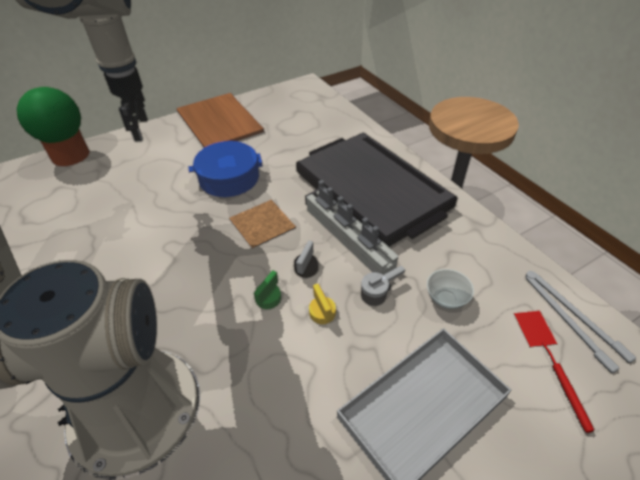

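Top view: the handle-like things are black (330,267), yellow (385,282) and green (342,317); I choose the black one. The stud on its turntable is at (395,229), with the gate arm pointing up the image. Three rests are at (277,206), (310,205) and (349,202). The pan is around (502,262) and the trivet at (249,277). Next I check the choice in a close crop and measure.

```bash
cat > h.py <<'E'
from rig import *
import numpy as np, cv2
from scipy.spatial.transform import Rotation as Ro
def ray(f,uv):
    p=cv2.undistortPoints(np.array([[uv]],float),f["intrinsics"],f["distortion"])[0,0]
    d=f["R"].T@np.array([p[0],p[1],1.]); o=-f["R"].T@f["t"]; return o,d
def onz(f,uv,z):
    o,d=ray(f,uv); return (o+d*(z-o[2])/d[2])[:2]
def proj(f,X):
    r=cv2.Rodrigues(f["R"])[0]
    return cv2.projectPoints(np.array(X,float).reshape(-1,1,3),r,f["t"],f["intrinsics"],f["distortion"])[0][:,0]
def toolshift(dw):
    "world shift (mm) -> tool axes (m)"
    s=sense(); return Ro.from_euler("xyz",s["tcp_rot"]).as_matrix().T@np.array(dw)/1000
def comps(mask,amin=30):
    n,l,st,c=cv2.connectedComponentsWithStats(mask.astype(np.uint8)); 
    return [(i,st[i],c[i],l==i) for i in range(1,n) if st[i,4]>=amin]
E
python3 - <<'E'
from h import *
f=grab_frame("top"); im=f["pixels"]
c=im[175:325,235:435]; cv2.imwrite("pics/crop1.png",cv2.resize(c,None,fx=4,fy=4,interpolation=cv2.INTER_CUBIC)[...,::-1])
hsv=cv2.cvtColor(im,cv2.COLOR_RGB2HSV)
# trivet
m=cv2.inRange(hsv,(8,90,60),(20,255,220)); m[:, :200]=0; m[:,300:]=0
for i,s,c,_ in comps(m,500): print("cork",s,c,onz(f,c,6))
# black hub
g=im.max(2); m=(g<45); m[:240]=0;m[290:]=0;m[:,:305]=0;m[:,355:]=0
for i,s,c,_ in comps(m,30): print("hub",s,c,onz(f,c,24))
for n,uv,z in [("stud",(395,229),66),("turnt",(395,229),40),("openL",(386,216),54),("openU",(385,197),54),("clL",(254,223),54),("clU",(253,203),54),("r",(277,206),80),("r",(310,205),80),("r",(349,202),80)]+[("pan",p,35) for p in [(461,205),(534,202),(545,318),(473,323)]]+[("bar",p,66) for p in [(320,256),(340,279)]]:
    print(n,uv,onz(f,uv,z).round(1))
E
```

```text
cork [ 221  249   55   56 2938] [248.00136147 276.476855  ] [450.26246358 338.56431994]
hub [326 256  17  19 144] [335.51388889 263.28472222] [484.77636462 115.88119606]
hub [318 261  17  20 167] [324.37125749 272.32934132] [461.69161836 143.64474685]
stud (395, 229) [567.2 -30. ]
turnt (395, 229) [571.  -32.5]
openL (386, 216) [601.5  -8.8]
openU (385, 197) [649.6  -6.4]
clL (254, 223) [580.8 320.3]
clU (253, 203) [631.6 324.2]
r (277, 206) [619.5 261.1]
r (310, 205) [622.7 179.9]
r (349, 202) [631.   84.2]
pan (461, 205) [ 635.2 -201.7]
pan (534, 202) [ 645.8 -392.7]
pan (545, 318) [ 349.6 -413.3]
pan (473, 323) [ 337.4 -228.1]
bar (320, 256) [498.5 154.1]
bar (340, 279) [442.6 104.6]
```

View pics/crop1.png

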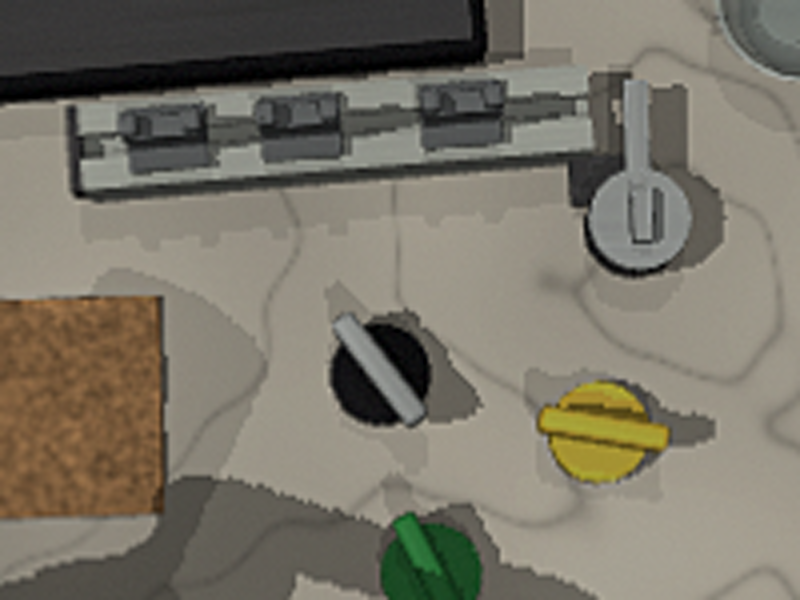

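The crop confirms the black handle: its bar runs from (346,320) to (412,420) in the crop, with its centre near (330,267.5) in the full picture. The stud is at crop (645,213) and the arm runs up to (636,80). I now plan the move to above the handle, for a wrist view.

```bash
cat >> h.py <<'E'
def plan(x,y,z,yaw=None):
    s=sense(); d=np.array([x,y,z])-s["eef_pos"]
    t=toolshift(d); print("at",s["eef_pos"].round(1),s["tcp_rot"].round(3),"t",round(s["clock"],2),"F",s["contact_force"].round(1),"open",round(s["opening"],3))
    print("tool shift mm",(t*1000).round(1),"world",d.round(1), "rz", None if yaw is None else round(-float((yaw-s["tcp_rot"][2]+np.pi)%(2*np.pi)-np.pi),3))
E
python3 - <<'E'
from h import *
f=grab_frame("top")
cr=lambda x,y:(235+x/4,175+y/4)
for n,uv,z in [("bar",cr(379,370),66),("barA",cr(346,320),66),("barB",cr(412,420),66),("tt",cr(641,220),50),("tip",cr(636,80),50),("stud",cr(645,213),66),("oU",cr(588,66),54),("oL",cr(594,151),54),("cU",cr(76,107),54),("cL",cr(82,187),54)]: print(n,onz(f,uv,z).round(1))
plan(471,129,230,3.866)
E
```

```text
bar [470.5 129.9]
barA [501.  150.5]
barB [440.1 109.5]
tt [567.  -32.2]
tip [655.8 -29.4]
stud [569.1 -33.1]
oU [663.6   1.1]
oL [609.6  -2.6]
cU [634.8 321.7]
cL [584.  316.6]
at [249.5 572.8 230.8] [-3.141 -0.     2.731] t 0.2 F [ 0.2 -0.3  0.5] open 1.003
tool shift mm [-380.3 -318.4    1.1] world [ 221.5 -443.8   -0.8] rz -1.135
```

play_rows([
  [[-0.0317, -0.0265, 0], [0, 0, 0], 100],
  [[-0.0317, -0.0265, 0], [0, 0, 0], 100],
  [[-0.0317, -0.0265, 0], [0, 0, 0], 100],
  [[-0.0317, -0.0265, 0], [0, 0, 0], 100],
  [[-0.0317, -0.0265, 0], [0, 0, 0], 100],
  [[-0.0317, -0.0265, 0], [0, 0, 0], 100],
  [[-0.0317, -0.0265, 0], [0, 0, 0], 100],
  [[-0.0317, -0.0265, 0], [0, 0, 0], 100],
  [[-0.0317, -0.0265, 0], [0, 0, 0], 100],
  [[-0.0317, -0.0265, 0], [0, 0, 0], 100],
  [[-0.0317, -0.0265, 0], [0, 0, 0], 100],
  [[-0.0317, -0.0265, 0], [0, 0, 0], 100],
  [[0, 0, 0], [0, 0, -0.135], 100],
  [[0, 0, 0], [0, 0, -0.135], 100],
  [[0, 0, 0], [0, 0, -0.135], 100],
  [[0, 0, 0], [0, 0, -0.135], 100],
  [[0, 0, 0], [0, 0, -0.135], 100],
  [[0, 0, 0], [0, 0, -0.135], 100],
  [[0, 0, 0], [0, 0, -0.135], 100],
  [[0, 0, 0], [0, 0, -0.135], 100],
])

```text
clock: 2.2
eef_pos: [471.2, 129.5, 231.2]
tcp_rot: [3.142, -0.0, -2.467]
contact_force: [-0.1, 0.6, 0.3]
opening: 0.996
```

```bash
python3 - <<'E'
from h import *
plan(470,130,230,3.8)
f=grab_frame("wrist"); np.set_printoptions(suppress=True,precision=3)
print(f["intrinsics"][0],f["distortion"],"cam at",-f["R"].T@f["t"])
print(proj(f,[[470.5,129.9,66]]))
cv2.imwrite("pics/w1.png",f["pixels"][...,::-1])
E
```

```text
at [471.2 129.5 231.2] [ 3.142 -0.    -2.467] t 2.2 F [-0.1  0.6  0.3] open 0.996
tool shift mm [0.7 1.1 1.2] world [-1.2  0.5 -1.2] rz 0.016
[346.956   0.    313.565] [-0.002  0.     0.     0.     0.   ] cam at [410.966  82.874 373.309]
[[313.198 218.301]]
```

View pics/w1.png

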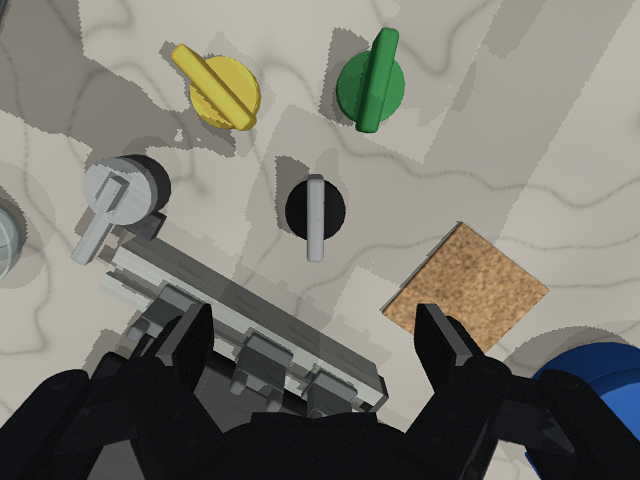

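Wrist view: the black handle's bar runs (315,177)–(316,260), the stud is about (112,190), and the turntable circle is about (120,192). The grip yaw is nearly along the bar. I refine this with masks.

```bash
python3 - <<'E'
from h import *
np.set_printoptions(suppress=True,precision=3)
f=grab_frame("wrist"); im=f["pixels"]
for n,uv,z in [("A",(315.5,176),66),("B",(315.7,260),66),("tt",(120,191),50),("studA",(118,177),66),("studB",(103,208),66)]: print(n,onz(f,uv,z).round(1))
a,b=onz(f,(315.2,176),66),onz(f,(315.9,260),66); print("c",(a+b)/2,"yaw",np.arctan2(*(a-b)[::-1]),np.arctan2(*(b-a)[::-1]),np.linalg.norm(a-b))
hsv=cv2.cvtColor(im,cv2.COLOR_RGB2HSV)
m=(im.max(2)<40); m[:170]=0;m[250:]=0;m[:,:270]=0;m[:,360:]=0
ys,xs=np.nonzero(m); (c,r)=cv2.minEnclosingCircle(np.stack([xs,ys],1).astype(np.float32)); print("hub",c,r,onz(f,c,20))
cv2.imwrite("pics/w1c.png",cv2.resize(im[140:280,60:340],None,fx=2.8,fy=2.8,interpolation=cv2.INTER_CUBIC)[...,::-1])
E
```

```text
A [439.6 107.4]
B [500.5 157.3]
tt [567.4 -24.4]
studA [549.9 -26.7]
studB [582.9 -23.4]
c [470.075 132.318] yaw -2.448639832873718 0.6929528207160753 78.68874466046161
hub (314.763671875, 209.53536987304688) 31.048368453979492 [471.08  132.361]
```

View pics/w1c.png

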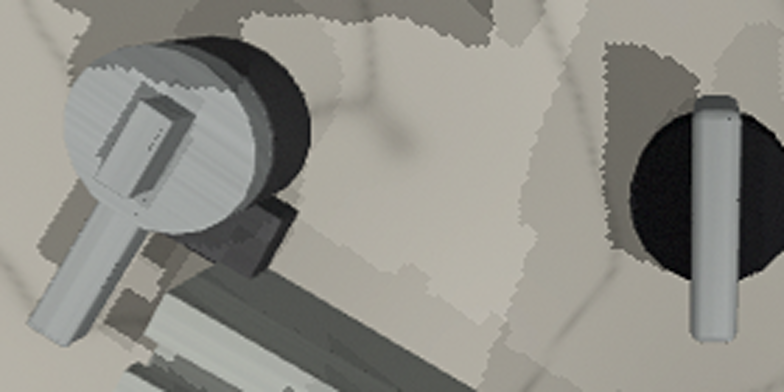

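play_rows([
  [[-0.0014, 0.0021, 0.04], [0, 0, -0.015], 100],
  [[0, 0, 0.04], [0, 0, 0], 100],
  [[0, 0, 0.04], [0, 0, 0], 100],
  [[0, 0, 0.04], [0, 0, 0], 100],
  [[0, 0, 0.03], [0, 0, 0], 100],
  [[0, 0, 0.011], [0, 0, 0], 100],
  [[0, 0, 0], [0, 0, 0], 0],
  [[0, 0, 0], [0, 0, 0], 0],
  [[0, 0, 0], [0, 0, 0], 0],
  [[0, 0, 0], [0, 0, 0], 0],
  [[0, 0, 0], [0, 0, 0], 0],
  [[0, 0, 0], [0, 0, 0], 0],
  [[0, 0, 0], [0, 0, 0], 0],
  [[0, 0, 0], [0, 0, 0], 0],
], squeeze=60)

```text
clock: 3.7
eef_pos: [471.9, 132.3, 31.4]
tcp_rot: [-3.141, 0.002, -2.457]
contact_force: [-1.8, -0.9, 8.2]
opening: 0.181
```

play_rows([
  [[0, 0, -0.02], [0, 0, 0], 0],
  [[0, 0, -0.035], [0, 0, 0], 0],
  [[0, 0, -0.035], [0, 0, 0], 0],
  [[0, 0, -0.04], [0, 0, 0], 0],
  [[0.0058, -0.0371, 0], [0, 0, 0], 0],
  [[0.0058, -0.0371, 0], [0, 0, 0], 0],
  [[0.0058, -0.0371, 0], [0, 0, 0], 0],
  [[0.0058, -0.0371, 0], [0, 0, 0], 0],
  [[0.0058, -0.0371, 0], [0, 0, 0], 0],
  [[0, 0, 0], [0, 0, 0.12], 0],
  [[0, 0, 0], [0, 0, 0.12], 0],
  [[0, 0, 0], [0, 0, 0.12], 0],
  [[0, 0, 0], [0, 0, 0.12], 0],
  [[0, 0, 0], [0, 0, 0.12], 0],
  [[0, 0, 0], [0, 0, 0], 0],
])

```text
clock: 5.2
eef_pos: [565.7, -30.0, 160.5]
tcp_rot: [-3.142, 0.0, -3.059]
contact_force: [-0.0, 0.1, -1.2]
opening: 0.179
```

```bash
python3 - <<'E'
from h import *
np.set_printoptions(suppress=True,precision=3)
plan(567,-30,160,-3.057)
f=grab_frame("wrist"); cv2.imwrite("pics/w2.png",f["pixels"][...,::-1])
print(proj(f,[[567,-30,50],[567,-30,66]]))
E
```

```text
at [565.7 -30.  160.5] [-3.142  0.    -3.059] t 5.2 F [-0.   0.1 -1.2] open 0.179
tool shift mm [-1.3 -0.1  0.5] world [ 1.3  0.  -0.5] rz -0.002
[[311.598 238.491]
 [311.461 245.09 ]]
```

View pics/w2.png

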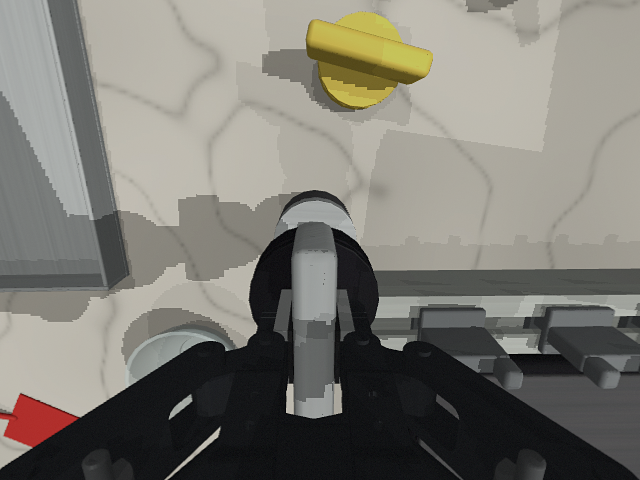

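Wrist view: the handle hub hides most of the turntable. The turntable's white rim still shows, from (276,228) to (356,228) with its top near (315,198). I compute the stud's offset relative to the handle as seen by the same camera.

```bash
python3 - <<'E'
from h import *
np.set_printoptions(suppress=True,precision=2)
f=grab_frame("wrist"); im=f["pixels"]
# column extents per row: bright rim, black hub
g=im.astype(int)
for r in (205,210,215,220):
    row=g[r,240:390]; s=row.max(1); sat=row.max(1)-row.min(1)
    print(r,[ (240+i, tuple(row[i])) for i in range(1,149) if abs(s[i]-s[i-1])>25])
for r in (270,285,300):
    s=g[r,230:400].max(1); x=230+np.nonzero(s<45)[0]; print(r,x.min(),x.max(),(x.min()+x.max())/2)
p=sense()["eef_pos"]
u=Ro.from_euler("xyz",sense()["tcp_rot"]).as_matrix()
for z in (129,153,195): print(z,proj(f,[[p[0],p[1],z]]))
print("tt",onz(f,(316,242),50))
s=f; 
E
```

```text
205 [(247, (np.int64(191), np.int64(187), np.int64(177))), (257, (np.int64(135), np.int64(133), np.int64(124))), (285, (np.int64(60), np.int64(60), np.int64(57))), (286, (np.int64(27), np.int64(26), np.int64(28))), (291, (np.int64(77), np.int64(80), np.int64(77))), (296, (np.int64(133), np.int64(136), np.int64(136))), (297, (np.int64(174), np.int64(177), np.int64(175))), (334, (np.int64(137), np.int64(141), np.int64(139))), (335, (np.int64(95), np.int64(97), np.int64(97))), (340, (np.int64(59), np.int64(59), np.int64(60))), (344, (np.int64(109), np.int64(108), np.int64(101))), (345, (np.int64(168), np.int64(165), np.int64(155)))]
210 [(252, (np.int64(191), np.int64(188), np.int64(177))), (255, (np.int64(137), np.int64(135), np.int64(126))), (283, (np.int64(37), np.int64(37), np.int64(36))), (285, (np.int64(53), np.int64(55), np.int64(55))), (288, (np.int64(125), np.int64(127), np.int64(126))), (289, (np.int64(164), np.int64(168), np.int64(167))), (343, (np.int64(104), np.int64(107), np.int64(106))), (345, (np.int64(45), np.int64(44), np.int64(46))), (347, (np.int64(100), np.int64(97)
[... 214 characters left out ...]
), np.int64(100))), (283, (np.int64(161), np.int64(166), np.int64(165))), (347, (np.int64(133), np.int64(136), np.int64(135))), (348, (np.int64(101), np.int64(104), np.int64(103))), (349, (np.int64(139), np.int64(137), np.int64(131))), (350, (np.int64(185), np.int64(181), np.int64(170)))]
220 [(279, (np.int64(87), np.int64(89), np.int64(89))), (280, (np.int64(125), np.int64(129), np.int64(128))), (283, (np.int64(178), np.int64(180), np.int64(179))), (351, (np.int64(144), np.int64(143), np.int64(138))), (352, (np.int64(182), np.int64(179), np.int64(167)))]
270 256 372 314.0
285 251 376 313.5
300 249 378 313.5
129 [[310.9  279.36]]
153 [[310.5  299.87]]
195 [[309.44 353.69]]
tt [569.55 -26.39]
```

```bash
python3 - <<'E'
from h import *
from scipy.optimize import least_squares
np.set_printoptions(suppress=True,precision=2)
f=grab_frame("wrist"); im=f["pixels"].astype(int)
p=sense()["eef_pos"]
print("axis",f["R"][2], "cam",-f["R"].T@f["t"])
def fit(pts,z,r):
    w=np.array([onz(f,q,z) for q in pts]); 
    s=least_squares(lambda c:np.hypot(*(w-c).T)-r,w.mean(0)); return s.x,s.fun
tt=[(296.5,205),(334.5,205),(288.5,210),(343,210),(282.5,215),(348.5,215)]
print("tt",fit(tt,50,32))
L=[];
for r in range(268,322,6):
    s=im[r,225:405].max(1); x=225+np.nonzero(s<45)[0]; L+=[(x.min()-.5,r),(x.max()+.5,r)]
print(L)
for z in (130,141,153): print(z,fit(L,z,31.5))
cv2.imwrite("pics/w2c.png",cv2.resize(f["pixels"][180:360,220:410],None,fx=3.3,fy=3.3,interpolation=cv2.INTER_CUBIC)[...,::-1])
t=grab_frame("top"); cv2.imwrite("pics/t2c.png",cv2.resize(t["pixels"][160:270,350:450],None,fx=5,fy=5,interpolation=cv2.INTER_CUBIC)[...,::-1])
E
```

```text
axis [ 0.3   0.03 -0.95] cam [488.87 -35.17 302.56]
tt (array([569.38, -26.75]), array([-0.18, -0.24, -0.11,  0.05,  0.37,  0.28]))
[(np.float64(255.5), 268), (np.float64(371.5), 268), (np.float64(253.5), 274), (np.float64(373.5), 274), (np.float64(251.5), 280), (np.float64(375.5), 280), (np.float64(249.5), 286), (np.float64(377.5), 286), (np.float64(249.5), 292), (np.float64(377.5), 292), (np.float64(248.5), 298), (np.float64(378.5), 298), (np.float64(249.5), 304), (np.float64(377.5), 304), (np.float64(251.5), 310), (np.float64(375.5), 310), (np.float64(252.5), 316), (np.float64(374.5), 316)]
130 (array([574.26, -27.81]), array([3.25, 3.26, 3.  , 3.01, 3.15, 3.16, 3.71, 3.71, 3.57, 3.57, 4.36,
       4.35, 4.42, 4.42, 4.33, 4.33, 5.18, 5.17]))
141 (array([569.55, -28.22]), array([1.37, 1.38, 1.07, 1.08, 1.13, 1.14, 1.58, 1.58, 1.37, 1.37, 2.03,
       2.03, 2.02, 2.02, 1.86, 1.85, 2.59, 2.57]))
153 (array([566.09, -28.51]), array([ 0.2 ,  0.21, -0.32, -0.31, -0.51, -0.5 , -0.36, -0.35, -0.8 ,
       -0.8 , -0.45, -0.45, -0.72, -0.73, -1.14, -1.15, -0.73, -0.74]))
```

View pics/w2c.png

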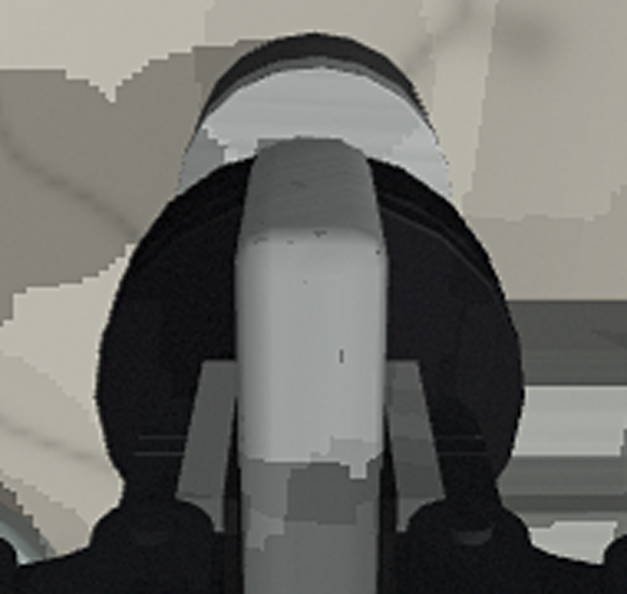

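play_rows([
  [[-0.0031, 0.0013, 0], [0, 0, 0], 0],
  [[0, 0, 0.02], [0, 0, 0], 0],
  [[0, 0, 0.02], [0, 0, 0], 0],
  [[0, 0, 0.014], [0, 0, 0], 0],
  [[0, 0, 0.004], [0, 0, 0], 0],
  [[0, 0, 0.002], [0, 0, 0], 0],
  [[0, 0, 0.002], [0, 0, 0], 0],
  [[0, 0, 0.002], [0, 0, 0], 0],
  [[0, 0, 0.001], [0, 0, 0], 0],
  [[0, 0, 0.001], [0, 0, 0], 0],
  [[0, 0, 0], [0, 0, 0], 0],
])

```text
clock: 6.5
eef_pos: [569.0, -28.5, 94.4]
tcp_rot: [-3.142, 0.0, -3.057]
contact_force: [0.6, 0.7, -1.7]
opening: 0.178
```

play_rows([
  [[0, 0, 0.002], [0, 0, 0], 0],
  [[0, 0, 0.002], [0, 0, 0], 0],
  [[0, 0, 0.002], [0, 0, 0], 0],
  [[0, 0, 0.002], [0, 0, 0], 0],
  [[0, 0, 0.002], [0, 0, 0], 0],
  [[0, 0, 0.001], [0, 0, 0], 0],
  [[0, 0, 0], [0, 0, 0], 0],
])

```text
clock: 7.2
eef_pos: [568.8, -28.4, 83.1]
tcp_rot: [3.142, -0.0, -3.057]
contact_force: [0.6, 0.6, -1.6]
opening: 0.178
```

play_rows([
  [[0, 0, 0.001], [0, 0, 0], 0],
  [[0, 0, 0.001], [0, 0, 0], 0],
  [[0, 0, 0.001], [0, 0, 0], 0],
  [[0, 0, 0], [0, 0, 0], 0],
  [[0, 0, 0], [0, 0, 0], 0],
])

```text
clock: 7.7
eef_pos: [569.0, -28.5, 81.4]
tcp_rot: [-3.142, 0.0, -3.057]
contact_force: [-4.6, 0.3, 12.1]
opening: 0.176
```

play_rows([
  [[0, 0, -0.0005], [0, 0, 0.1], 0],
  [[0, 0, 0], [0, 0, 0.12], 0],
  [[0, 0, 0], [0, 0, 0.12], 0],
  [[0, 0, 0], [0, 0, 0.12], 0],
  [[0, 0, 0], [0, 0, 0.12], 0],
  [[0, 0, 0], [0, 0, 0.12], 0],
  [[0, 0, 0], [0, 0, 0.12], 0],
  [[0, 0, 0], [0, 0, 0], 0],
])

```text
clock: 8.5
eef_pos: [569.5, -28.8, 81.4]
tcp_rot: [3.141, 0.001, 2.404]
contact_force: [-0.8, -3.2, 5.3]
opening: 0.176
```

Forces are low, so I turn the rest of the way.

play_rows([
  [[0, 0, 0], [0, 0, 0.12], 0],
  [[0, 0, 0], [0, 0, 0.12], 0],
  [[0, 0, 0], [0, 0, 0.12], 0],
  [[0, 0, 0], [0, 0, 0.12], 0],
  [[0, 0, 0], [0, 0, 0.12], 0],
  [[0, 0, 0], [0, 0, 0.12], 0],
  [[0, 0, 0], [0, 0, 0.1], 0],
  [[0, 0, 0], [0, 0, 0], 0],
  [[0, 0, 0], [0, 0, 0], 0],
  [[0, 0, 0], [0, 0, 0], 0],
])

```text
clock: 9.5
eef_pos: [569.3, -28.9, 81.4]
tcp_rot: [3.141, 0.001, 1.59]
contact_force: [-0.8, -3.0, 5.7]
opening: 0.18
```

```bash
python3 - <<'E'
from h import *
plan(569,-28.5,81,1.57); print(sense()["wrist_torque"].round(2), sense()["qpos"].round(2))
E
```

```text
at [569.3 -28.9  81.4] [3.141e+00 1.000e-03 1.590e+00] t 9.5 F [-0.8 -3.   5.7] open 0.18
tool shift mm [ 0.4 -0.2  0.4] world [-0.3  0.4 -0.4] rz 0.02
[-0.6   0.17 -0.09] [-0.05  0.45  1.87 -0.    0.82 -0.07]
```

play_rows([
  [[0, 0, 0], [0, 0, 0.08], 0],
  [[0, 0, 0], [0, 0, 0.04], 0],
  [[0, 0, 0], [0, 0, 0], 0],
  [[0, 0, 0], [0, 0, 0], 0],
  [[0, 0, 0], [0, 0, 0], 0],
])

```text
clock: 10.0
eef_pos: [569.2, -28.8, 81.4]
tcp_rot: [3.141, 0.001, 1.472]
contact_force: [-2.2, -2.4, 7.3]
opening: 0.176
```

```bash
python3 - <<'E'
from h import *
plan(569,-28.5,81,1.57); print(sense()["wrist_torque"].round(2))
t=grab_frame("top"); cv2.imwrite("pics/t3c.png",cv2.resize(t["pixels"][150:270,250:450],None,fx=4,fy=4,interpolation=cv2.INTER_CUBIC)[...,::-1])
E
```

```text
at [569.2 -28.8  81.4] [3.141e+00 1.000e-03 1.472e+00] t 10.0 F [-2.2 -2.4  7.3] open 0.176
tool shift mm [ 0.3 -0.3  0.4] world [-0.2  0.3 -0.4] rz -0.098
[-0.48  0.26  1.14]
```

View pics/t3c.png

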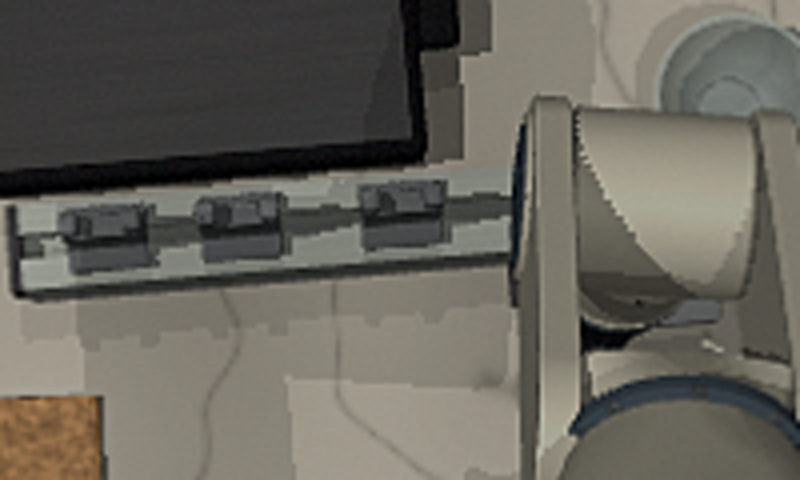

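The turn ended with 1.1 N m at the stop, so the gate is fully open. I release the handle and go over the nearest rest, about (351,200) in the top view.

play_rows([
  [[0, 0, 0], [0, 0, -0.1], 0],
  [[0, 0, 0], [0, 0, 0], 0],
  [[0, 0, 0], [0, 0, 0], 60],
  [[0, 0, 0], [0, 0, 0], 60],
  [[0, 0, 0], [0, 0, 0], 60],
  [[0, 0, 0], [0, 0, 0], 60],
  [[0, 0, -0.01], [0, 0, 0], 60],
  [[0, 0, -0.02], [0, 0, 0], 60],
  [[0, 0, -0.04], [0, 0, 0], 60],
  [[0, 0, -0.05], [0, 0, 0], 60],
  [[0.0377, 0.02, 0], [0, 0, 0], 60],
  [[0.0377, 0.02, 0], [0, 0, 0], 60],
  [[0.0377, 0.02, 0], [0, 0, 0], 60],
  [[0, 0, 0], [0, 0, -0.085], 60],
  [[0, 0, 0], [0, 0, 0], 60],
])

```text
clock: 11.55
eef_pos: [629.7, 85.4, 201.2]
tcp_rot: [3.141, 0.0, 1.654]
contact_force: [0.0, 0.0, -1.1]
opening: 0.606
```

```bash
python3 - <<'E'
from h import *
plan(629,84,200,1.655)
f=grab_frame("wrist"); cv2.imwrite("pics/w4.png",f["pixels"][...,::-1])
print(proj(f,[[629,84,104],[636.6,-0.7,54],[609.4,319,54]]))
E
```

```text
at [629.7  85.4 201.2] [3.141 0.    1.654] t 11.55 F [ 0.   0.  -1.1] open 0.606
tool shift mm [-1.4 -0.8  1.2] world [-0.7 -1.4 -1.2] rz -0.001
[[ 312.2887224   246.04022289]
 [ 313.09090922  315.01862065]
 [ 312.32208838 -116.74066479]]
```

View pics/w4.png

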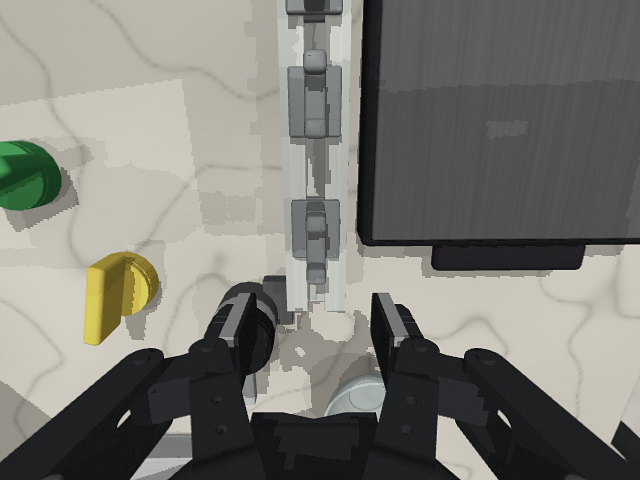

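Wrist view: rest A's collar is at (316,199–258) with horns at (316,220) and (316,272). Rest B's collar is at (314,66–137). The rail centre is at column 316, in line with the jaws, and the griddle is to the right.

```bash
python3 - <<'E'
from h import *
f=grab_frame("wrist")
for n,a,b,z in [("Acollar",(316,199.5),(316,258),66),("Ahorn",(316,213),(316,272),122),("Bcollar",(314,66),(314,137),66),("Bhorn",(314,50),(314,122),122)]:
    p,q=onz(f,a,z),onz(f,b,z); print(n,p.round(1),q.round(1),((p+q)/2).round(1))
print("open end",onz(f,(316,311),54))
plan(629,84,200,1.655)
E
```

```text
Acollar [629.3 110.2] [633.4  60. ] [631.4  85.1]
Ahorn [628.8 112.1] [632.2  70.6] [630.5  91.3]
Bcollar [619.9 207.4] [623.8 158.4] [621.8 182.9]
Bhorn [619.9 206.7] [623. 168.] [621.4 187.3]
open end [638.19791838   2.90989791]
at [629.1  84.1 201. ] [-3.141  0.     1.649] t 11.65 F [ 0.6 -0.1  0.7] open 0.605
tool shift mm [-0.1 -0.1  1. ] world [-0.1 -0.1 -1. ] rz -0.006
```

play_rows([
  [[0, 0, 0.04], [0, 0, 0], 60],
  [[0, 0, 0.04], [0, 0, 0], 60],
  [[0, 0, 0.035], [0, 0, 0], 60],
  [[0, 0, 0.015], [0, 0, 0], 60],
  [[0, 0, 0], [0, 0, 0], 0],
  [[0, 0, 0], [0, 0, 0], 0],
  [[0, 0, 0], [0, 0, 0], 0],
  [[0, 0, 0], [0, 0, 0], 0],
  [[0, 0, 0], [0, 0, 0], 0],
  [[0, 0, 0], [0, 0, 0], 0],
  [[-0.01, 0, 0], [0, 0, 0], 0],
  [[-0.02, 0, 0], [0, 0, 0], 0],
  [[-0.02, 0, 0], [0, 0, 0], 0],
], squeeze=50)

```text
clock: 12.95
eef_pos: [635.1, 35.4, 72.8]
tcp_rot: [3.138, -0.001, 1.651]
contact_force: [-0.0, 7.1, 10.5]
opening: 0.158
```

play_rows([
  [[0, 0, -0.0012], [0, 0, 0], 0],
  [[-0.02, 0, 0], [0, 0, 0], 0],
  [[-0.025, 0, 0], [0, 0, 0], 0],
  [[-0.025, 0, 0], [0, 0, 0], 0],
  [[-0.025, 0, 0], [0, 0, 0], 0],
  [[0, 0, 0], [0, 0, 0], 0],
])

```text
clock: 13.55
eef_pos: [641.2, -62.1, 72.2]
tcp_rot: [3.141, 0.001, 1.649]
contact_force: [0.9, 0.0, -1.5]
opening: 0.155
```

play_rows([
  [[0, 0, -0.03], [0, 0, 0], 0],
  [[0, 0, -0.03], [0, 0, 0], 0],
  [[0, 0, -0.03], [0, 0, 0], 0],
  [[-0.0391, -0.0138, 0], [0, 0, 0], 0],
  [[-0.0391, -0.0138, 0], [0, 0, 0], 0],
  [[-0.0391, -0.0138, 0], [0, 0, 0], 0],
  [[-0.0391, -0.0138, 0], [0, 0, 0], 0],
  [[-0.0391, -0.0138, 0], [0, 0, 0], 0],
  [[-0.0391, -0.0138, 0], [0, 0, 0], 0],
  [[0, 0, 0.04], [0, 0, 0], 0],
  [[0, 0, 0.04], [0, 0, 0], 0],
  [[0, 0, 0.025], [0, 0, 0], 0],
  [[0, 0, 0.005], [0, 0, 0], 0],
  [[0, 0, 0], [0, 0, 0], 0],
])

```text
clock: 14.95
eef_pos: [577.2, -299.6, 51.6]
tcp_rot: [-3.14, -0.001, 1.651]
contact_force: [-0.1, -0.7, -0.7]
opening: 0.157
```

play_rows([
  [[0, 0, 0.003], [0, 0, 0], 0],
  [[0, 0, 0.002], [0, 0, 0], 0],
  [[0, 0, 0.001], [0, 0, 0], 0],
  [[0, 0, 0.001], [0, 0, 0], 0],
  [[0, 0, 0.001], [0, 0, 0], 0],
  [[0, 0, 0], [0, 0, 0], 0],
])

```text
clock: 15.55
eef_pos: [577.2, -300.7, 44.0]
tcp_rot: [-3.142, 0.0, 1.651]
contact_force: [-0.3, 0.3, -0.8]
opening: 0.152
```

play_rows([
  [[0, 0, 0.0007], [0, 0, 0], 0],
  [[0, 0, 0.0007], [0, 0, 0], 0],
  [[0, 0, 0.0007], [0, 0, 0], 0],
  [[0, 0, 0], [0, 0, 0], 0],
])

```text
clock: 15.95
eef_pos: [577.4, -300.7, 42.7]
tcp_rot: [3.141, 0.0, 1.651]
contact_force: [-2.0, 1.6, 7.0]
opening: 0.152
```

play_rows([
  [[0, 0, 0], [0, 0, 0], 50],
  [[0, 0, 0], [0, 0, 0], 50],
  [[0, 0, 0], [0, 0, 0], 50],
  [[0, 0, 0], [0, 0, 0], 50],
  [[0, 0, -0.02], [0, 0, 0], 50],
  [[0, 0, -0.045], [0, 0, 0], 50],
  [[0, 0, -0.045], [0, 0, 0], 50],
  [[0, 0, -0.047], [0, 0, 0], 60],
  [[0.0398, 0.0069, 0], [0, 0, 0], 60],
  [[0.0398, 0.0069, 0], [0, 0, 0], 60],
  [[0.0398, 0.0069, 0], [0, 0, 0], 60],
  [[0.0398, 0.0069, 0], [0, 0, 0], 60],
  [[0.0398, 0.0069, 0], [0, 0, 0], 60],
  [[0.0398, 0.0069, 0], [0, 0, 0], 60],
  [[0.0398, 0.0069, 0], [0, 0, 0], 60],
  [[0.0398, 0.0069, 0], [0, 0, 0], 60],
  [[0.0398, 0.0069, 0], [0, 0, 0], 60],
  [[0.0398, 0.0069, 0], [0, 0, 0], 60],
  [[0.0398, 0.0069, 0], [0, 0, 0], 60],
  [[0.0398, 0.0069, 0], [0, 0, 0], 60],
])

```text
clock: 17.95
eef_pos: [621.5, 183.7, 198.8]
tcp_rot: [3.142, 0.0, 1.651]
contact_force: [0.3, -1.0, 0.6]
opening: 0.601
```

```bash
python3 - <<'E'
from h import *
plan(621,183,200,1.655)
f=grab_frame("wrist")
t=grab_frame("top")
w=f["pixels"][0:340,200:440]; a=t["pixels"][160:340,360:560]
w=cv2.resize(w,(400,567)); a=cv2.resize(a,(400,360)); o=np.zeros((567,800,3),np.uint8); o[:,:400]=w; o[:360,400:]=a
cv2.imwrite("pics/c5.png",o[...,::-1])
E
```

```text
at [621.5 183.7 198.8] [3.142 0.    1.651] t 17.95 F [ 0.3 -1.   0.6] open 0.601
tool shift mm [-0.7 -0.6 -1.2] world [-0.5 -0.7  1.2] rz -0.004
```

View pics/c5.png

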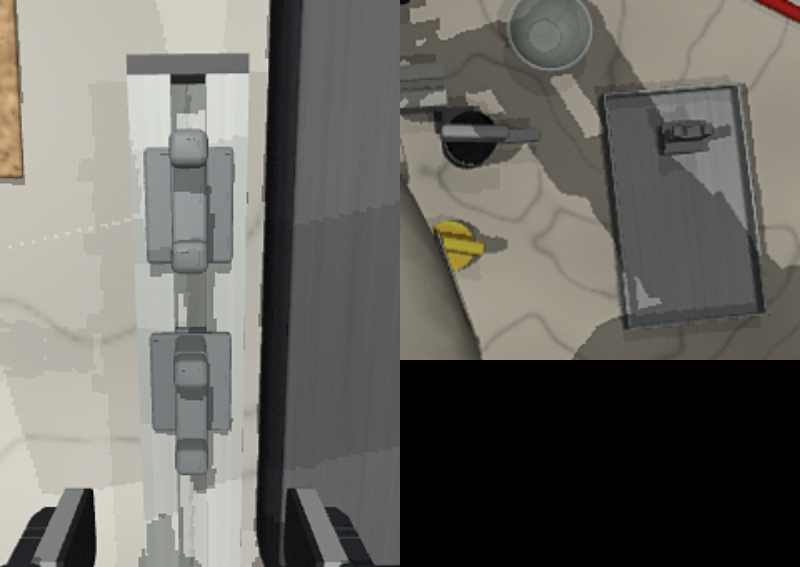

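Rest A stands upright in the pan at crop (690,135), the handle is on the stud, and the gate arm points away. Rest B's collar (rows 200–258) matches A's rows at its grasp. C's collar is at rows 88–158, about 80 mm further along. I grasp B.

play_rows([
  [[0, 0, 0.04], [0, 0, 0], 60],
  [[0, 0, 0.04], [0, 0, 0], 60],
  [[0, 0, 0.033], [0, 0, 0], 60],
  [[0, 0, 0.012], [0, 0, 0], 60],
  [[0, 0, 0], [0, 0, 0], 0],
  [[0, 0, 0], [0, 0, 0], 0],
  [[0, 0, 0], [0, 0, 0], 0],
  [[0, 0, 0], [0, 0, 0], 0],
  [[0, 0, 0], [0, 0, 0], 0],
  [[-0.01, 0, 0], [0, 0, 0], 0],
  [[-0.02, 0, 0], [0, 0, 0], 0],
  [[-0.03, 0, 0], [0, 0, 0], 0],
  [[-0.03, 0, 0], [0, 0, 0], 0],
  [[-0.03, 0, 0], [0, 0, 0], 0],
  [[-0.03, 0, 0], [0, 0, 0], 0],
])

```text
clock: 19.55
eef_pos: [634.0, 32.3, 74.7]
tcp_rot: [3.14, -0.0, 1.652]
contact_force: [-0.1, -0.2, -0.5]
opening: -0.001
```

The gripper closed on nothing, so B was probably knocked along the rail. I rise and look.

play_rows([
  [[0, 0, -0.04], [0, 0, 0], 0],
  [[0, 0, -0.04], [0, 0, 0], 60],
  [[0, 0, -0.045], [0, 0, 0], 60],
  [[0.02, 0, 0], [0, 0, 0], 60],
  [[0, 0, 0], [0, 0, 0], 60],
])

```text
clock: 20.05
eef_pos: [632.9, 53.8, 201.3]
tcp_rot: [3.138, -0.001, 1.651]
contact_force: [-0.6, 0.1, -0.5]
opening: 0.602
```

```bash
python3 - <<'E'
from h import *
plan(621,183,200,1.655)
f=grab_frame("wrist")
t=grab_frame("top")
w=f["pixels"][0:340,200:440]; a=t["pixels"][160:280,240:440]
w=cv2.resize(w,(400,567)); a=cv2.resize(a,(400,240)); o=np.zeros((567,800,3),np.uint8); o[:,:400]=w; o[:240,400:]=a
cv2.imwrite("pics/c6.png",o[...,::-1])
E
```

```text
at [632.9  53.8 201.3] [ 3.138e+00 -1.000e-03  1.651e+00] t 20.05 F [-0.6  0.1 -0.5] open 0.602
tool shift mm [129.8  -1.4   1.4] world [-11.9 129.2  -1.3] rz -0.004
```

View pics/c6.png

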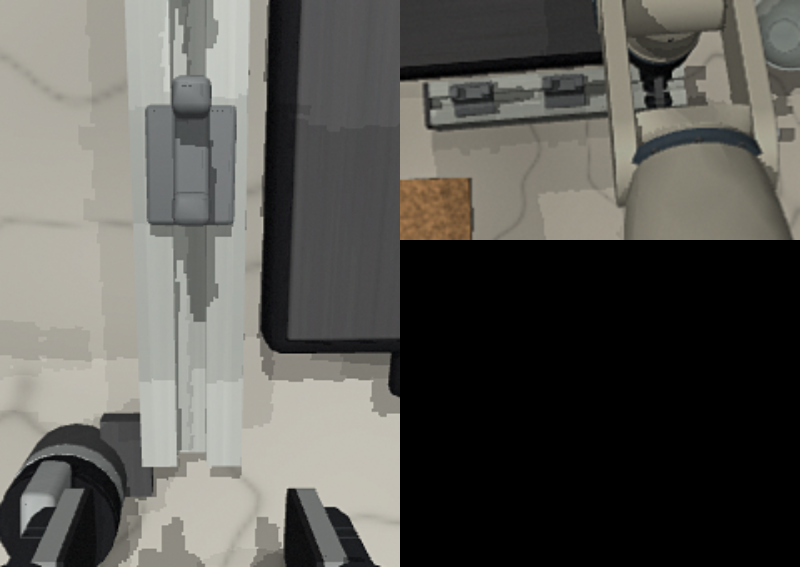

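B has been knocked toward the open end: its collar is now at full-frame rows 63–134, column 314.5. I measure its new position.

```bash
python3 - <<'E'
from h import *
f=grab_frame("wrist")
p,q=onz(f,(314.5,63),66),onz(f,(314.5,134.5),66); print(p,q,(p+q)/2)
c=(p+q)/2
plan(c[0]-1.5,c[1],200,1.655)
E
```

```text
[622.34043968 176.86570551] [626.35461258 128.06540647] [624.34752613 152.46555599]
at [631.5  52.2 198.4] [-3.141  0.     1.651] t 20.2 F [ 0.1 -0.5 -0.1] open 0.599
tool shift mm [100.7  -0.5  -1.6] world [ -8.6 100.3   1.6] rz -0.004
```

play_rows([
  [[0.034, 0, 0], [0, 0, 0], 60],
  [[0.034, 0, 0], [0, 0, 0], 60],
  [[0.0325, 0, 0], [0, 0, 0], 60],
  [[0, 0, 0.04], [0, 0, 0], 60],
  [[0, 0, 0.04], [0, 0, 0], 60],
  [[0, 0, 0.033], [0, 0, 0], 60],
  [[0, 0, 0.012], [0, 0, 0], 60],
  [[0, 0, 0], [0, 0, 0], 0],
  [[0, 0, 0], [0, 0, 0], 0],
  [[0, 0, 0], [0, 0, 0], 0],
  [[0, 0, 0], [0, 0, 0], 0],
  [[0, 0, 0], [0, 0, 0], 0],
  [[0, 0, 0], [0, 0, 0], 0],
])

```text
clock: 21.5
eef_pos: [625.2, 152.8, 75.6]
tcp_rot: [3.139, -0.0, 1.651]
contact_force: [1.5, -1.2, 7.4]
opening: 0.154
```

play_rows([
  [[0, 0, -0.001], [0, 0, 0], 0],
  [[-0.015, 0, 0], [0, 0, 0], 0],
  [[-0.025, 0, 0], [0, 0, 0], 0],
  [[-0.025, 0, 0], [0, 0, 0], 0],
  [[-0.025, 0, 0], [0, 0, 0], 0],
  [[-0.025, 0, 0], [0, 0, 0], 0],
  [[-0.025, 0, 0], [0, 0, 0], 0],
  [[-0.025, 0, 0], [0, 0, 0], 0],
  [[-0.025, 0, 0], [0, 0, 0], 0],
  [[-0.025, 0, 0], [0, 0, 0], 0],
  [[0, 0, 0], [0, 0, 0], 0],
])

```text
clock: 22.6
eef_pos: [640.8, -65.2, 74.7]
tcp_rot: [-3.141, 0.001, 1.648]
contact_force: [0.3, 0.2, -1.6]
opening: 0.159
```

play_rows([
  [[0, 0, -0.03], [0, 0, 0], 0],
  [[0, 0, -0.03], [0, 0, 0], 0],
  [[0, 0, -0.03], [0, 0, 0], 0],
  [[-0.0331, -0.0239, 0], [0, 0, 0], 0],
  [[-0.0331, -0.0239, 0], [0, 0, 0], 0],
  [[-0.0331, -0.0239, 0], [0, 0, 0], 0],
  [[-0.0331, -0.0239, 0], [0, 0, 0], 0],
  [[-0.0331, -0.0239, 0], [0, 0, 0], 0],
  [[-0.0331, -0.0239, 0], [0, 0, 0], 0],
  [[-0.0331, -0.0239, 0], [0, 0, 0], 0],
  [[0, 0, 0.04], [0, 0, 0], 0],
  [[0, 0, 0.04], [0, 0, 0], 0],
  [[0, 0, 0.025], [0, 0, 0], 0],
  [[0, 0, 0.008], [0, 0, 0], 0],
  [[0, 0, 0.003], [0, 0, 0], 0],
  [[0, 0, 0.001], [0, 0, 0], 0],
  [[0, 0, 0.001], [0, 0, 0], 0],
  [[0, 0, 0], [0, 0, 0], 0],
])

```text
clock: 24.4
eef_pos: [493.6, -306.4, 48.0]
tcp_rot: [3.14, 0.001, 1.651]
contact_force: [0.6, -0.7, -1.1]
opening: 0.152
```

play_rows([
  [[0, 0, 0.001], [0, 0, 0], 0],
  [[0, 0, 0.001], [0, 0, 0], 0],
  [[0, 0, 0.0007], [0, 0, 0], 0],
  [[0, 0, 0.0007], [0, 0, 0], 0],
  [[0, 0, 0], [0, 0, 0], 0],
])

```text
clock: 24.9
eef_pos: [493.5, -306.1, 45.6]
tcp_rot: [3.141, 0.001, 1.651]
contact_force: [-4.5, 4.7, 20.4]
opening: 0.156
```

play_rows([
  [[0, 0, -0.0008], [0, 0, 0], 50],
  [[0, 0, 0], [0, 0, 0], 50],
  [[0, 0, 0], [0, 0, 0], 50],
  [[0, 0, -0.02], [0, 0, 0], 50],
  [[0, 0, -0.045], [0, 0, 0], 50],
  [[0, 0, -0.045], [0, 0, 0], 50],
  [[0, 0, -0.045], [0, 0, 0], 60],
  [[0.0429, 0.0127, 0], [0, 0, 0], 60],
  [[0.0429, 0.0127, 0], [0, 0, 0], 60],
  [[0.0429, 0.0127, 0], [0, 0, 0], 60],
  [[0.0429, 0.0127, 0], [0, 0, 0], 60],
  [[0.0429, 0.0127, 0], [0, 0, 0], 60],
  [[0.0429, 0.0127, 0], [0, 0, 0], 60],
  [[0.0429, 0.0127, 0], [0, 0, 0], 60],
  [[0.0429, 0.0127, 0], [0, 0, 0], 60],
  [[0.0429, 0.0127, 0], [0, 0, 0], 60],
  [[0.0429, 0.0127, 0], [0, 0, 0], 60],
  [[0.0429, 0.0127, 0], [0, 0, 0], 60],
  [[0.0429, 0.0127, 0], [0, 0, 0], 60],
  [[0.0429, 0.0127, 0], [0, 0, 0], 60],
])

```text
clock: 26.9
eef_pos: [612.9, 265.0, 199.0]
tcp_rot: [-3.141, 0.0, 1.651]
contact_force: [1.3, -0.1, -0.3]
opening: 0.599
```

```bash
python3 - <<'E'
from h import *
plan(614,263,200,1.655)
f=grab_frame("wrist")
t=grab_frame("top")
w=f["pixels"][0:340,200:440]; a=t["pixels"][160:340,360:560]
w=cv2.resize(w,(400,567)); a=cv2.resize(a,(400,360)); o=np.zeros((567,800,3),np.uint8); o[:,:400]=w; o[:360,400:]=a
cv2.imwrite("pics/c7.png",o[...,::-1])
E
```

```text
at [612.9 265.  199. ] [-3.141  0.     1.651] t 26.9 F [ 1.3 -0.1 -0.3] open 0.599
tool shift mm [-2.1  0.9 -1. ] world [ 1.1 -2.   1. ] rz -0.004
```

View pics/c7.png

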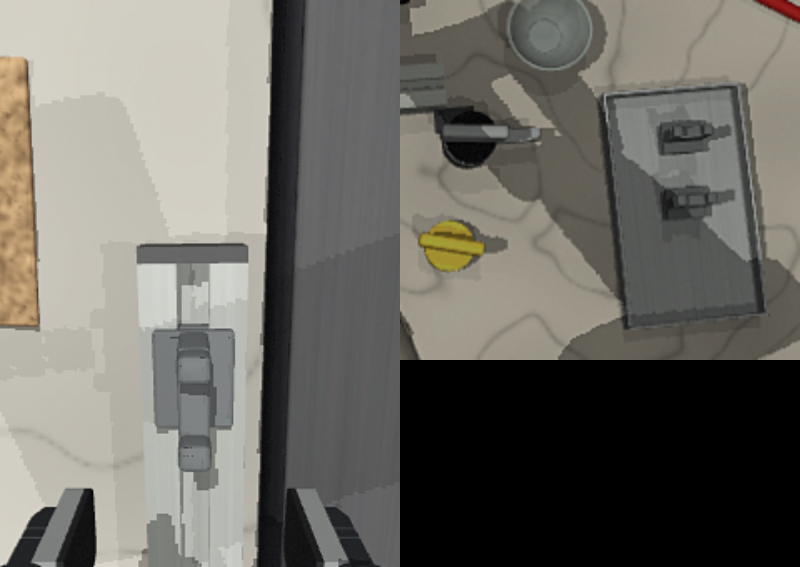

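Rests A and B stand in the pan at crop (690,135) and (690,200). Rest C is under the gripper, with its collar at crop rows 329–428. I grasp it and slide it off.

play_rows([
  [[0.001, 0.001, 0.04], [0, 0, 0], 60],
  [[0, 0, 0.04], [0, 0, 0], 60],
  [[0, 0, 0.033], [0, 0, 0], 60],
  [[0, 0, 0.012], [0, 0, 0], 60],
  [[0, 0, 0], [0, 0, 0], 0],
  [[0, 0, 0], [0, 0, 0], 0],
  [[0, 0, 0], [0, 0, 0], 0],
  [[0, 0, 0], [0, 0, 0], 0],
  [[0, 0, 0], [0, 0, 0], 0],
  [[0, 0, 0], [0, 0, 0], 0],
  [[0, 0, -0.001], [0, 0, 0], 0],
  [[-0.015, 0, 0], [0, 0, 0], 0],
  [[-0.025, 0, 0], [0, 0, 0], 0],
  [[-0.025, 0, 0], [0, 0, 0], 0],
])

```text
clock: 28.4
eef_pos: [620.1, 199.8, 76.7]
tcp_rot: [3.139, -0.002, 1.651]
contact_force: [-0.4, 3.8, 7.2]
opening: 0.153
```

play_rows([
  [[-0.026, 0, -0.0006], [0, 0, 0], 0],
  [[-0.026, 0, 0], [0, 0, 0], 0],
  [[-0.026, 0, 0], [0, 0, 0], 0],
  [[-0.026, 0, 0], [0, 0, 0], 0],
  [[-0.026, 0, 0], [0, 0, 0], 0],
  [[-0.026, 0, 0], [0, 0, 0], 0],
  [[-0.026, 0, 0], [0, 0, 0], 0],
  [[-0.026, 0, 0], [0, 0, 0], 0],
  [[-0.026, 0, 0], [0, 0, 0], 0],
  [[-0.026, 0, 0], [0, 0, 0], 0],
  [[0, 0, 0], [0, 0, 0], 0],
])

```text
clock: 29.5
eef_pos: [639.7, -63.1, 75.9]
tcp_rot: [3.142, 0.001, 1.648]
contact_force: [0.1, 0.6, -1.2]
opening: 0.155
```

play_rows([
  [[0, 0, -0.03], [0, 0, 0], 0],
  [[0, 0, -0.03], [0, 0, 0], 0],
  [[0, 0, -0.03], [0, 0, 0], 0],
  [[-0.0259, -0.028, 0], [0, 0, 0], 0],
  [[-0.0259, -0.028, 0], [0, 0, 0], 0],
  [[-0.0259, -0.028, 0], [0, 0, 0], 0],
  [[-0.0259, -0.028, 0], [0, 0, 0], 0],
  [[-0.0259, -0.028, 0], [0, 0, 0], 0],
  [[-0.0259, -0.028, 0], [0, 0, 0], 0],
  [[-0.0259, -0.028, 0], [0, 0, 0], 0],
  [[-0.0259, -0.028, 0], [0, 0, 0], 0],
  [[-0.0259, -0.028, 0], [0, 0, 0], 0],
  [[0, 0, 0.04], [0, 0, 0], 0],
  [[0, 0, 0.04], [0, 0, 0], 0],
  [[0, 0, 0.025], [0, 0, 0], 0],
  [[0, 0, 0.008], [0, 0, 0], 0],
  [[0, 0, 0.003], [0, 0, 0], 0],
  [[0, 0, 0.001], [0, 0, 0], 0],
  [[0, 0, 0], [0, 0, 0], 0],
])

```text
clock: 31.4
eef_pos: [408.1, -312.7, 50.0]
tcp_rot: [3.14, 0.001, 1.651]
contact_force: [0.1, 0.2, -1.0]
opening: 0.156
```

play_rows([
  [[0, 0, 0.001], [0, 0, 0], 0],
  [[0, 0, 0.001], [0, 0, 0], 0],
  [[0, 0, 0.0007], [0, 0, 0], 0],
  [[0, 0, 0], [0, 0, 0], 0],
  [[0, 0, 0], [0, 0, 0], 0],
])

```text
clock: 31.9
eef_pos: [407.5, -312.4, 46.5]
tcp_rot: [3.141, 0.0, 1.651]
contact_force: [1.0, 1.2, 4.2]
opening: 0.149
```

play_rows([
  [[0, 0, 0], [0, 0, 0], 50],
  [[0, 0, 0], [0, 0, 0], 50],
  [[0, 0, 0], [0, 0, 0], 50],
  [[0, 0, 0], [0, 0, 0], 50],
  [[0, 0, -0.02], [0, 0, 0], 50],
  [[0, 0, -0.045], [0, 0, 0], 50],
  [[0, 0, -0.045], [0, 0, 0], 50],
  [[0, 0, -0.045], [0, 0, 0], 60],
  [[0.0385, 0.0263, 0], [0, 0, 0], 60],
  [[0.0385, 0.0263, 0], [0, 0, 0], 60],
  [[0.0385, 0.0263, 0], [0, 0, 0], 60],
  [[0.0385, 0.0263, 0], [0, 0, 0], 60],
  [[0.0385, 0.0263, 0], [0, 0, 0], 60],
  [[0.0385, 0.0263, 0], [0, 0, 0], 60],
  [[0.0385, 0.0263, 0], [0, 0, 0], 60],
  [[0, 0, 0], [0, 0, 0.079], 60],
  [[0, 0, 0], [0, 0, 0], 60],
])

```text
clock: 33.6
eef_pos: [569.4, -27.7, 200.8]
tcp_rot: [-3.141, 0.0, 1.573]
contact_force: [0.1, -0.1, -0.2]
opening: 0.604
```

```bash
python3 - <<'E'
from h import *
plan(569.3,-28.8,82,1.572)
f=grab_frame("wrist")
t=grab_frame("top"); s=grab_frame("side")
w=f["pixels"][100:340,200:440]; a=t["pixels"][180:340,430:570]; b=s["pixels"][310:480,320:520]
o=np.zeros((600,800,3),np.uint8); o[:400,:400]=cv2.resize(w,(400,400)); o[:400,400:750]=cv2.resize(a,(350,400)); o[400:570,:200]=b
cv2.imwrite("pics/c8.png",o[...,::-1])
E
```

```text
at [569.4 -27.7 200.8] [-3.141  0.     1.573] t 33.6 F [ 0.1 -0.1 -0.2] open 0.604
tool shift mm [ -1.1  -0.  118.8] world [-1.000e-01 -1.100e+00 -1.188e+02] rz 0.001
```

View pics/c8.png

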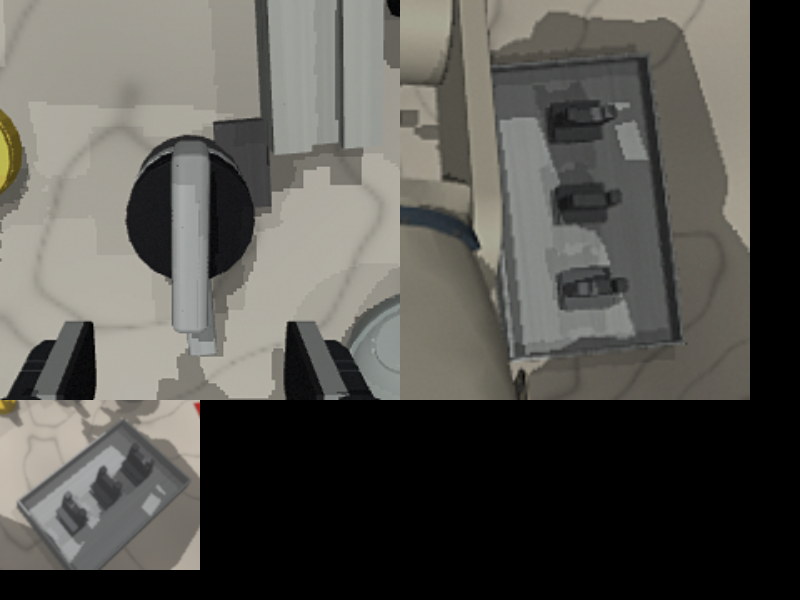

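All three rests stand in the pan. The bar is along the tool at crop column 190, midway between the jaws, so I re-grip the handle and turn the gate back.

play_rows([
  [[-0.001, 0, 0.04], [0, 0, 0], 60],
  [[0, 0, 0.04], [0, 0, 0], 60],
  [[0, 0, 0.03], [0, 0, 0], 60],
  [[0, 0, 0.008], [0, 0, 0], 60],
  [[0, 0, 0], [0, 0, 0], 0],
  [[0, 0, 0], [0, 0, 0], 0],
  [[0, 0, 0], [0, 0, 0], 0],
  [[0, 0, 0], [0, 0, 0], 0],
  [[0, 0, 0], [0, 0, 0], 0],
  [[0, 0, 0], [0, 0, 0], 0],
], squeeze=60)

```text
clock: 34.75
eef_pos: [570.1, -30.3, 84.8]
tcp_rot: [3.139, 0.001, 1.572]
contact_force: [-1.4, -1.7, 8.0]
opening: 0.179
```

play_rows([
  [[0, 0, 0], [0, 0, -0.12], 0],
  [[0, 0, 0], [0, 0, -0.12], 0],
  [[0, 0, 0], [0, 0, -0.12], 0],
  [[0, 0, 0], [0, 0, -0.12], 0],
  [[0, 0, 0], [0, 0, -0.12], 0],
  [[0, 0, 0], [0, 0, -0.12], 0],
  [[0, 0, 0], [0, 0, -0.12], 0],
  [[0, 0, 0], [0, 0, -0.12], 0],
  [[0, 0, 0], [0, 0, 0], 0],
])

```text
clock: 35.65
eef_pos: [570.4, -29.4, 84.8]
tcp_rot: [3.139, 0.002, 2.536]
contact_force: [-1.3, 2.6, 5.6]
opening: 0.177
```

play_rows([
  [[0, 0, 0], [0, 0, -0.12], 0],
  [[0, 0, 0], [0, 0, -0.12], 0],
  [[0, 0, 0], [0, 0, -0.12], 0],
  [[0, 0, 0], [0, 0, -0.12], 0],
  [[0, 0, 0], [0, 0, -0.12], 0],
  [[0, 0, 0], [0, 0, -0.12], 0],
  [[0, 0, 0], [0, 0, -0.08], 0],
  [[0, 0, 0], [0, 0, 0], 0],
  [[0, 0, 0], [0, 0, 0], 0],
  [[0, 0, 0], [0, 0, 0], 0],
])

```text
clock: 36.65
eef_pos: [570.4, -28.6, 84.8]
tcp_rot: [3.14, 0.003, -2.952]
contact_force: [-1.1, 7.3, 6.9]
opening: 0.173
```

```bash
python3 - <<'E'
from h import *
plan(569,-28.5,81,-3.057); print(sense()["wrist_torque"].round(2))
E
```

```text
at [570.4 -28.6  84.8] [ 3.140e+00  3.000e-03 -2.952e+00] t 36.65 F [-1.1  7.3  6.9] open 0.173
tool shift mm [1.4 0.4 3.8] world [-1.4  0.1 -3.8] rz 0.105
[ 1.42  0.25 -0.05]
```

play_rows([
  [[0, 0, 0], [0, 0, -0.06], 0],
  [[0, 0, 0], [0, 0, -0.04], 0],
  [[0, 0, 0], [0, 0, 0], 0],
  [[0, 0, 0], [0, 0, 0], 0],
  [[0, 0, 0], [0, 0, 0], 0],
])

```text
clock: 37.15
eef_pos: [570.4, -28.4, 84.8]
tcp_rot: [3.14, 0.003, -2.854]
contact_force: [-0.2, 7.2, 6.7]
opening: 0.182
```

```bash
python3 - <<'E'
from h import *
plan(569,-28.5,81,-3.057); print(sense()["wrist_torque"].round(2))
E
```

```text
at [570.4 -28.4  84.8] [ 3.140e+00  3.000e-03 -2.854e+00] t 37.15 F [-0.2  7.2  6.7] open 0.182
tool shift mm [1.4 0.3 3.8] world [-1.4 -0.1 -3.8] rz 0.203
[ 1.51  0.34 -1.2 ]
```

Stop torque reached, so the gate is closed. I centre the play, lift the handle off and carry it to the trivet.

play_rows([
  [[0, 0, 0], [0, 0, 0.1], 0],
  [[0, 0, 0], [0, 0, 0.07], 0],
  [[0, 0, -0.004], [0, 0, 0], 0],
  [[0, 0, -0.006], [0, 0, 0], 0],
  [[0, 0, -0.01], [0, 0, 0], 0],
  [[0, 0, -0.02], [0, 0, 0], 0],
  [[0, 0, -0.03], [0, 0, 0], 0],
  [[0, 0, -0.03], [0, 0, 0], 0],
  [[0.0083, 0.0421, 0], [0, 0, 0], 0],
  [[0.0083, 0.0421, 0], [0, 0, 0], 0],
  [[0.0083, 0.0421, 0], [0, 0, 0], 0],
  [[0.0083, 0.0421, 0], [0, 0, 0], 0],
  [[0.0083, 0.0421, 0], [0, 0, 0], 0],
  [[0.0083, 0.0421, 0], [0, 0, 0], 0],
  [[0.0083, 0.0421, 0], [0, 0, 0], 0],
  [[0.0083, 0.0421, 0], [0, 0, 0], 0],
  [[0.0083, 0.0421, 0], [0, 0, 0], 0],
  [[0, 0, 0], [0, 0, 0], 0],
])

```text
clock: 38.95
eef_pos: [448.4, 341.7, 184.2]
tcp_rot: [3.139, 0.001, -3.017]
contact_force: [-0.3, -1.2, -2.3]
opening: 0.18
```

```bash
python3 - <<'E'
from h import *
plan(450.5,338.5,50,-3.03)
f=grab_frame("wrist"); t=grab_frame("top")
print(proj(f,[[450.5,338.5,6]]))
o=np.zeros((480,800,3),np.uint8); o[:360,:480]=cv2.resize(f["pixels"],(480,360)); o[:320,480:800]=cv2.resize(t["pixels"][170:270,330:430],(320,320))
cv2.imwrite("pics/c9.png",o[...,::-1])
E
```

```text
at [448.4 341.7 184.2] [ 3.139e+00  1.000e-03 -3.017e+00] t 38.95 F [-0.3 -1.2 -2.3] open 0.18
tool shift mm [ -1.5  -3.8 134.2] world [   2.1   -3.2 -134.2] rz 0.013
[[308.03475717 217.49339616]]
```

View pics/c9.png

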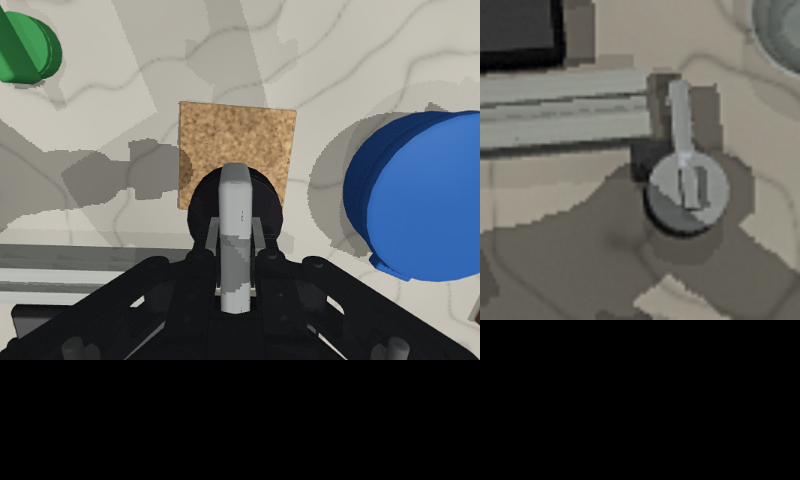

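The gate arm is back across the rail end. The handle hangs over the trivet, whose cork centre is near wrist pixel (316,213). I lower it.

play_rows([
  [[-0.0015, -0.0035, 0.04], [0, 0, 0], 0],
  [[0, 0, 0.04], [0, 0, 0], 0],
  [[0, 0, 0.035], [0, 0, 0], 0],
  [[0, 0, 0.02], [0, 0, 0], 0],
  [[0, 0, 0.004], [0, 0, 0], 0],
  [[0, 0, 0.002], [0, 0, 0], 0],
  [[0, 0, 0.001], [0, 0, 0], 0],
  [[0, 0, 0], [0, 0, 0], 0],
])

```text
clock: 39.85
eef_pos: [452.4, 334.3, 42.5]
tcp_rot: [3.141, 0.002, -3.022]
contact_force: [0.7, -0.2, -1.7]
opening: 0.18
```

play_rows([
  [[0, 0, 0.0007], [0, 0, 0], 0],
  [[0, 0, 0.0007], [0, 0, 0], 0],
  [[0, 0, 0.0007], [0, 0, 0], 0],
  [[0, 0, 0], [0, 0, 0], 0],
  [[0, 0, 0], [0, 0, 0], 0],
])

```text
clock: 40.35
eef_pos: [452.2, 334.3, 40.8]
tcp_rot: [3.141, 0.001, -3.021]
contact_force: [-2.2, -3.9, 14.4]
opening: 0.181
```

play_rows([
  [[0, 0, -0.0007], [0, 0, 0], 50],
  [[0, 0, 0], [0, 0, 0], 50],
  [[0, 0, 0], [0, 0, 0], 50],
  [[0, 0, 0], [0, 0, 0], 50],
  [[0, 0, -0.01], [0, 0, 0], 50],
  [[0, 0, -0.03], [0, 0, 0], 50],
  [[0, 0, -0.04], [0, 0, 0], 50],
  [[0, 0, -0.045], [0, 0, 0], 50],
  [[0, 0, -0.045], [0, 0, 0], 50],
  [[0.04, 0, 0], [0, 0, 0], 50],
  [[0.04, 0, 0], [0, 0, 0], 50],
  [[0.04, 0, 0], [0, 0, 0], 50],
  [[0, 0, 0], [0, 0, 0], 50],
])

```text
clock: 41.65
eef_pos: [328.2, 318.1, 210.0]
tcp_rot: [-3.141, -0.002, -3.02]
contact_force: [-0.7, -0.1, -0.0]
opening: 0.503
```

```bash
python3 - <<'E'
from h import *
plan(450.5,338.5,50,-3.03)
t=grab_frame("top"); s=grab_frame("side")
o=np.zeros((600,800,3),np.uint8); o[:360,:]=cv2.resize(t["pixels"][170:340,200:570],(800,360)); o[360:600,:500]=cv2.resize(s["pixels"][190:480,180:520],(500,426))[:240]; 
o[360:600,500:]=cv2.resize(s["pixels"][310:480,320:520],(300,240))
cv2.imwrite("pics/c10.png",o[...,::-1])
im=t["pixels"]; m=(im.max(2)<40); m[:245]=0;m[310:]=0;m[:,:215]=0;m[:,280:]=0
for i,st,c,_ in comps(m,20): print(st,c,onz(t,c,30))
E
```

```text
at [328.2 318.1 210. ] [-3.141e+00 -2.000e-03 -3.020e+00] t 41.65 F [-0.7 -0.1 -0. ] open 0.503
tool shift mm [-124.3    5.6  159.7] world [ 122.3   20.4 -160. ] rz 0.01
[250 262  13  28 222] [255.87837838 275.37837838] [451.65054278 315.35029196]
[238 266   7  21  92] [241.         276.17391304] [449.17860503 352.91272602]
[228 286  24  24 100] [240.02 298.18] [393.94304244 354.00093148]
```

View pics/c10.png

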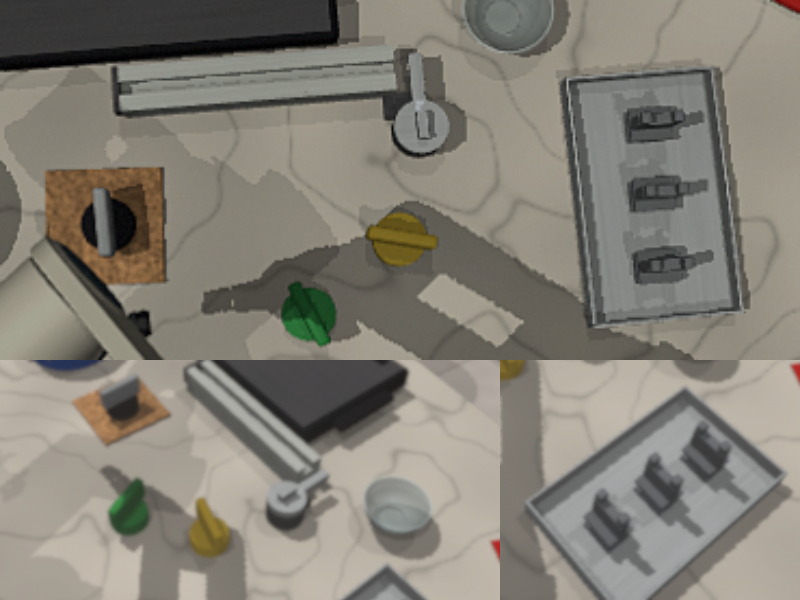

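Everything is in place: the rail is empty, the gate arm is across its end, three rests stand upright in the pan, and the handle stands near the trivet's middle.

```bash
python3 -c "
from rig import *
print(sign_off())"
```

```text
the job is handed in; nothing more can be done
None
```

I finished the whole task and handed it in at about 42 s on the robot's clock, out of the 208 s allowed. `sign_off()` gives no verdict, so the result below rests on my own checks.

**What I did:**
- I put the black handle on the stud; it dropped fully on. I turned the gate until the torque rose to about 1.1 N m at the open stop.
- I slid all three rests off the rail and stood them in the wash pan.
- I turned the gate back to its closed stop (about 1.2 N m), then lifted the handle off and stood it on the trivet.

**Last checks (top and side pictures):**
- All three rests stand upright, well inside the pan, and the rail is empty.
- The gate arm lies across the rail's end.
- The handle is about 5 mm from the trivet's middle.
- The bowl and the tortilla warmer were not touched. The bowl looks unmoved; the warmer is mostly out of the last crops.
- The gripper is open and clear of everything.

**What went wrong or disagreed:**
- The first grasp of the second rest closed on nothing, because the rest had shifted about 30 mm along the rail. I measured it again and the next grasp held.
- The wrist and top cameras disagreed by about 2–4 mm on positions such as the stud. I corrected for this by measuring the stud relative to the held handle.

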